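Lay the standing cheese loaf down in its outlined place

TASK

Push the standing cheese loaf, still upright, along the wooden board until the foot of its leading face has crossed the nearest line of the dark outline and is a little way inside. Then tip it over forwards with a push high on its back face, so that it comes to lie flat along the outline, wholly inside the lines. Only push: do not pick the loaf up, and leave the other cheeses and the spatula where they are.

Things in the scene. Friction and masses are not known exactly. Their poses are not given: they have to be found in the camera images.
- loaf: Upright yellow block of cheese with a white paper band, 80 mm wide (x), 56 thick (y), 130 tall (z), 0.5-0.7 kg. Origin: centre of its underside. Stands near either end of the board, a broad 80 x 130 face towards the outline, within 9 degrees of square. Slides upright if pushed at most 20 mm above its foot, tips if pushed above 90 mm; leaned past 24 degrees it falls by itself.
- outline (a point): Centre of the outlined rectangle, on the top surface of the board (20 mm above the table). x is across the board, y along the board, z up. The rectangle inside the dark flush lines (5 mm wide) is 130 mm along x and 190 mm along y (end lines at y = +95 and -95 mm).
- board: The fixed light wooden board, 180 mm wide (own x), 520 mm long (own y), 20 mm thick; origin at the centre of its underside, axes as those of the outline.
- foot_a (a point): A point of the loaf: middle of the foot edge of one of its narrow 56 mm sides (own x = -40 mm, y = 0, z = 0).
- foot_b (a point): As foot_a, on the other narrow side (own x = +40 mm, y = 0, z = 0).
- top_a (a point): A point of the loaf: middle of the top edge of one of its narrow sides (own x = -40 mm, y = 0, z = 130 mm). With the loaf lying on a broad face the four points foot_a, foot_b, top_a, top_b lie above the corners of its footprint.
- top_b (a point): As top_a, on the other narrow side (own x = +40 mm, y = 0, z = 130 mm).
- truckle: Bystander: small round brown cheese, diameter 76 mm, 50 mm tall, on the board at the end opposite the loaf. Origin at the centre of its underside.
- wheel: Bystander: round pale cheese, diameter 100 mm, 45 mm tall, on the table beyond the board. Origin at the centre of its underside.
- wedge: Bystander: pale lying block of cheese 60 x 90 x 55 mm on the table beyond the board. Origin at the centre of its underside.
- spatula: Bystander: spatula 160 mm long lying along y on the table beyond the board; origin near its middle.
There are look-alikes about, which are no part of the job. Leave any purple look-alike of the loaf alone.

How it is judged:
By the outcome, as a careful person would: the job done as asked, in the order asked, and still so for the second after the job is handed in, with the robot touching nothing.
It also fails if it takes over 43 s, if anything falls off the work surface, if the arm or the gripper's body presses on something with over 40 N, if the wrist force passes 120 N, or if a joint passes its speed limit or range.

ROBOT

A 7-joint arm with a two-finger parallel gripper is mounted at the origin on the work surface. World frame = base frame: x ahead of the robot, y to its left, z up, the work surface at z = 0. Lengths are in m, angles in rad, forces in N, time in s.
With the tool pointing down it reaches from about 0.425 to 1.025 m from the base axis. Payload 3.6 kg.
Tool frame: the origin (TCP) lies between the finger pads; the fingertips stand 19 mm ahead of it and the grasp point (between the pads) is the TCP; z points along the fingers, y is the line along which they close (so a half turn about z gives the same grasp; the last joint's range is limited). The gripper opens to 85 mm and grips with 20 to 120 N. Pads are 22 mm wide; open, the fingers measure 114 mm over their backs; the gripper's body (76 mm by 85 mm) begins 54 mm behind the grasp point. The pads swing forward as they close: fully open they stand 13 mm farther back than shut.
Start: joints at [-1.286, 0.591, 0.048, 1.609, -0.033, 0.943, -0.034], TCP at [0.268, 0.674, 0.25] pointing down, gripper open.
Joint ranges: [-2.69, 2.69], [-0.47, 2.24], [-1.27, 1.36], [0.19, 2.51], [-1.53, 4.68], [0.08, 2.07], [-3.09, 3.09]. Speed limits (rad/s): [2.57, 2.57, 3.14, 3.14, 3.14, 3.14, 3.14].

INTERFACE

Orientations are given as a unit quaternion [w, x, y, z].
In Python, from station import observe, read_camera, hand_in gives the robot as it stands.
- The arm moves only by the shell command python3 -m creep 'ROWS'. ROWS is JSON, a list of rows, each a list of 7 numbers: the opening, from -1 (shut) to 1 (fully open), then the shift along the tool's x, y, z in m, then the turn, a rotation vector about the tool's x, y, z in degrees. A call has 1 to 12 rows; each row shifts and turns the commanded pose from where the row before left it, along the tool's axes as they then stand; what a row does not reach is not made up. A row lasts 1/8 s, in which the tool goes at most 62.5 mm and 10.7 degrees, less where a joint would pass 70% of its speed; a pose out of reach is approached as far as the arm can. A call with a gripper value outside its range is refused whole. The fingers move at their own pace and stop on an object; the grip force is fixed at half the most. Time passes only in rows, so rows that do not move let the fingers close. It gives the time, the measured TCP pose, the force, the opening and the grip force at its end, in the units of the state.
- observe(): the state, without advancing time (a new reading comes with each control period).
- read_camera(name): name is "scene" or "top"; returns a dict with "color" (384x512x3 uint8, red, green, blue), "z_map" (384x512 float32, m along the optical axis (not along the pixel's ray), 0 where there is no reading), "fx", "fy", "cx", "cy" (pixels), "position" and "attitude" of the camera in the world. Camera axes: x right, y down, z forward; pixel columns grow to the right and rows downward; lengths in m; the calibration is good to about 2 mm. A picture is of the moment at which its call begins.
- hand_in(): hands the job in; it is judged then, once.
The state is a dict: "t": time; "joints": joint angles; "qd": joint speeds; "joint_torque": joint torques, N m; "tool_pos": TCP position; "ee_rot": TCP orientation; "ft_force": force on the tool from outside, world axes, zero at the start; "torque": the same for the moment, N m; "finger_gap": opening from 0.0 (shut) to 1.0 (fully open); "grasp_force": force on a finger pad.
Only numpy, scipy, OpenCV 4.12 (cv2) and the standard library are available. Lean on these libraries where they do the work, as an engineer would, in place of code of your own. Each camera call takes 0.05 s, during which the arm holds its last target. There are 200 camera calls.

## Working session

There is one attempt and no reset: what is moved stays moved. The work goes in short steps, Python scripts to look and compute and a shell command to move; the robot and the scene stay as the last step left them, time stands still between calls to the robot, and variables do not carry over. Pictures are saved under pics/ and viewed, at most 10 in all, crops included, and the job is handed in when it is done.

```bash
mkdir -p pics; ls; cat > h.py <<'E'
import numpy as np, cv2
from station import observe, read_camera, hand_in
from scipy.spatial.transform import Rotation as R
def rot(q): q=np.array(q); return q if q.shape==(3,3) else R.from_quat([q[1],q[2],q[3],q[0]]).as_matrix()
def cloud(c):
    v,u=np.mgrid[:384,:512]; z=c["z_map"]
    P=np.stack([(u-c["cx"])/c["fx"]*z,(v-c["cy"])/c["fy"]*z,z],-1)
    return P@rot(c["attitude"]).T+np.array(c["position"])
E
python3 - <<'E'
from h import *
a=observe(); print(a["t"],a["tool_pos"],a["ee_rot"])
for n in("scene","top"):
    c=read_camera(n); np.save(n+"0.npy",c,allow_pickle=True)
    print(n,c["fx"],c["cx"],c["cy"],c["position"],c["attitude"])
    cv2.imwrite(f"pics/{n}0.png",cv2.resize(c["color"][...,::-1],(768,576)))
E
```

```text
pics
0.0 [0.2677934  0.67288134 0.24912323] [-1.45390017e-04  1.88217857e-01  9.82126649e-01 -1.12392891e-03]
scene 489.8977454969532 257.5252121881981 183.03151764880275 [0.9878919  0.70974835 0.90015964] [-0.09822605  0.24969429  0.88491838 -0.38068867]
top 459.17734942795187 249.13040655622092 191.105310263274 [0.5073687  0.03380056 0.99716559] [ 0.0122418  -0.70666451  0.70699041 -0.02529772]
```

View pics/scene0.png

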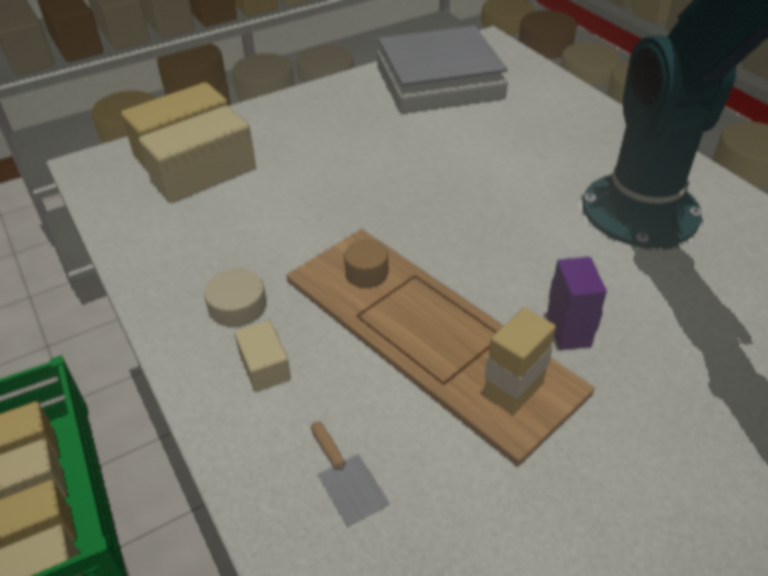

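View pics/top0.png

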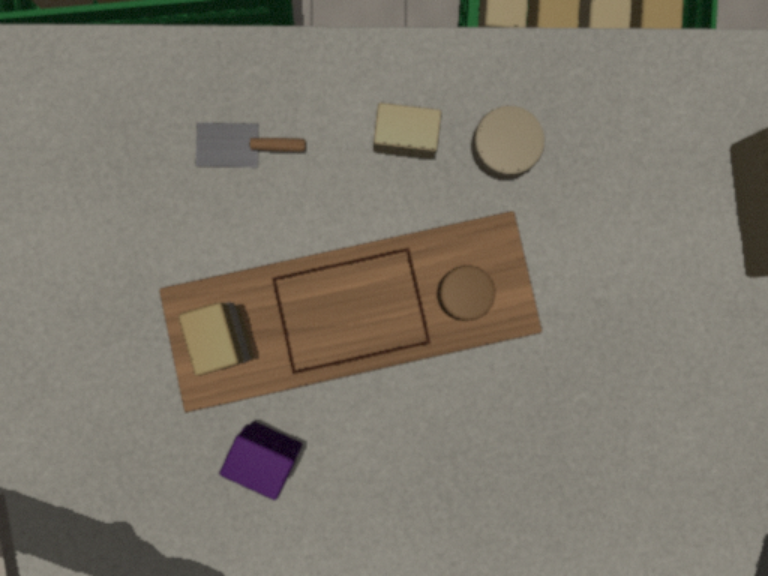

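The loaf is the yellow banded block on the board: scene (520,360), top (210,338). Things that could be mistaken for it:
- Purple block: top (262,462).
- Pale wedge: top (407,128).
- Shelf and crate loaves: scene (190,140) and (40,480).

The outline's corners in the top view are (274,279), (408,250), (428,343) and (294,371). The push runs towards the truckle at (467,293).

```bash
cat >> h.py <<'E'
def ray(c,uv,z):
    uv=np.atleast_2d(uv).astype(float)
    d=np.c_[(uv[:,0]-c["cx"])/c["fx"],(uv[:,1]-c["cy"])/c["fy"],np.ones(len(uv))]@rot(c["attitude"]).T
    p=np.array(c["position"]); return (p+d*((z-p[2])/d[:,2])[:,None])[:,:2]
def mar(xy):
    r=cv2.minAreaRect((np.asarray(xy)*1000).astype(np.float32)); return r, cv2.boxPoints(r).round(1).tolist()
E
python3 - <<'E'
from h import *
c=np.load("top0.npy",allow_pickle=True).item()
W=cloud(c); img=c["color"]; v=cv2.cvtColor(img,cv2.COLOR_RGB2HSV)
print("board z",np.median(W[205:215,225:245,2]),"loaf top z",np.median(W[220:230,135:145,2]),"table",np.median(W[260:270,300:330,2]))
m=np.zeros((384,512),np.uint8); m[160:253,178:290]=1
g=img.astype(int).sum(2); wood=np.median(g[m>0]); print("wood",wood)
dk=((g<0.72*wood)&(m>0)).astype(np.uint8)
n,l,s,_=cv2.connectedComponentsWithStats(dk,connectivity=8); k=1+np.argmax(s[1:,4]); print(s[k])
ys,xs=np.nonzero(l==k); print("outline outer",mar(ray(c,np.c_[xs,ys],.02)))
# loaf top by colour
y=((v[...,0]>18)&(v[...,0]<35)&(v[...,1]>70)&(g>300)); t=np.zeros_like(m); t[195:255,112:165]=1
y=(y&(t>0)).astype(np.uint8); n,l,s,_=cv2.connectedComponentsWithStats(y); k=1+np.argmax(s[1:,4]); print(s[k])
ys,xs=np.nonzero(l==k); print("top colour",mar(ray(c,np.c_[xs,ys],.15)))
z=(W[...,2]>.14)&(W[...,2]<.16)&(t>0); print("top depth",z.sum(),mar(W[z][:,:2]))
# board
b=np.zeros_like(m); 
hb=((v[...,0]<18)&(v[...,1]>75)).astype(np.uint8); hb[:130]=0; n,l,s,_=cv2.connectedComponentsWithStats(hb); k=1+np.argmax(s[1:,4])
ys,xs=np.nonzero(l==k); print("board",s[k],mar(ray(c,np.c_[xs,ys],.02)))
# truckle & purple
for nm,sl in(("truckle",(slice(170,220),slice(285,340),.06,.08)),("purple",(slice(270,335),slice(140,205),.1,.2))):
    q=W[sl[0],sl[1]]; z=(q[...,2]>sl[2])&(q[...,2]<sl[3]); print(nm,mar(q[z][:,:2]),q[z][:,2].max())
o=img.copy(); o[dk>0]=(255,0,0); o[y>0]=o[y>0]//2
s0=np.load("scene0.npy",allow_pickle=True).item()["color"][190:300,290:410]
cv2.imwrite("pics/c1.png",np.hstack([cv2.resize(o[150:280,100:300],(520,338)),cv2.resize(s0,(260,338))])[...,::-1])
E
```

```text
board z 0.01873292762975831 loaf top z 0.14848056905944074 table -0.0011982586329796208
wood 278.0
[182 165 105  84 721]
outline outer (((525.59423828125, 48.07810974121094), (141.2830810546875, 200.26840209960938), 12.620414733886719), [[434.79998779296875, 130.39999389648438], [478.5, -65.0999984741211], [616.4000244140625, -34.20000076293945], [572.7000122070312, 161.1999969482422]])
[ 119  202   39   48 1190]
top colour (((489.29949951171875, 221.7735595703125), (76.41281127929688, 52.09105682373047), 16.699443817138672), [[445.20001220703125, 235.6999969482422], [460.20001220703125, 185.8000030517578], [533.4000244140625, 207.8000030517578], [518.4000244140625, 257.70001220703125]])
top depth 1335 (((488.3698425292969, 221.34410095214844), (79.871826171875, 56.57124328613281), 16.886322021484375), [[441.8999938964844, 236.8000030517578], [458.3999938964844, 182.6999969482422], [534.7999877929688, 205.89999389648438], [518.4000244140625, 260.0]])
board [  107   141   254   134 18543] (((526.4842529296875, 48.6031494140625), (177.6915283203125, 516.4583129882812), 12.504020690917969), [[383.79998779296875, 281.5], [495.70001220703125, -222.6999969482422], [669.0999755859375, -184.3000030517578], [557.2999877929688, 319.8999938964844]])
truckle (((549.185546875, -109.77420043945312), (74.13301086425781, 73.72997283935547), 89.92219543457031), [[512.2999877929688, -146.8000030517578], [586.0, -146.89999389648438], [586.0999755859375, -72.80000305175781], [512.4000244140625, -72.69999694824219]]) 0.07370256409616716
purple (((328.2574157714844, 164.17608642578125), (80.22132110595703, 57.13137435913086), 65.54158020019531), [[285.6000061035156, 139.5], [337.70001220703125, 115.80000305175781], [370.8999938964844, 188.89999389648438], [318.8999938964844, 212.5]]) 0.13378313709705592
```

View pics/c1.png

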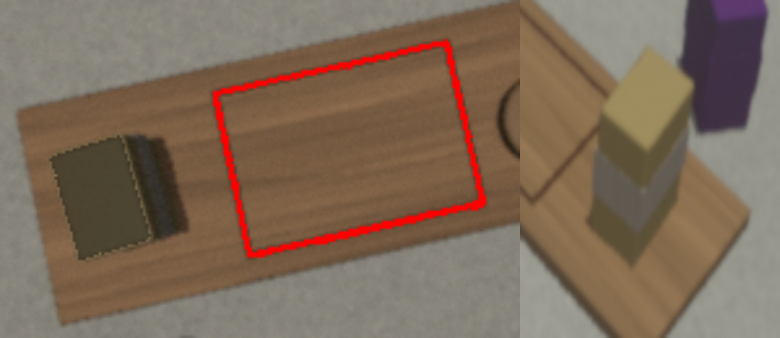

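The crop confirms the choice: a yellow block with a white band, its top inked at (100,195), with the purple one beside it. The outline is traced cleanly.

Plan: turn tool x along outline +y, then tilt the tips forward 30° so that only the fingertips touch the foot.

```bash
cat >> h.py <<'E'
O=np.array([.5257,.0483]); yaw=np.radians(12.6)
B=np.array([[np.cos(yaw),-np.sin(yaw)],[np.sin(yaw),np.cos(yaw)]])  # outline->world
def need(ox,oy,z,tilt=30):
    a=observe(); M=rot(a["ee_rot"]); p=np.array(a["tool_pos"])
    T=np.r_[O+B@[ox,oy],z]
    X=np.r_[B[:,1],0]; Y=np.r_[B[:,0],0]; D=np.c_[X,Y,[0,0,-1.]]@R.from_euler("y",-tilt,degrees=True).as_matrix()
    o=B.T@(p[:2]-O)
    print("t",a["t"],"tcp outl mm",(o*1000).round(1),"z",(p[2]*1000).round(1),"F",np.round(a["ft_force"],1))
    print("need tool mm",(M.T@(T-p)*1000).round(1),"turn deg",np.degrees(R.from_matrix(M.T@D).as_rotvec()).round(1))
E
python3 -m creep '[[-0.3,0,0,0,0,0,9.3],[-0.3,0,0,0,0,0,9.3],[-0.3,0,0,0,0,0,9.3],[-0.3,0,0,0,0,0,9.3],[-0.3,0,0,0,0,0,9.3],[-0.3,0,0,0,0,0,9.3],[-0.3,0,0,0,0,-10,0],[-0.3,0,0,0,0,-10,0],[-0.3,0,0,0,0,-10,0],[-0.3,0,0,0,0,0,0]]'
python3 -c "
from h import *
need(.0015,.246,.2)"
```

```text
t: 1.35
tool_pos: [0.2647, 0.6755, 0.2457]
ee_rot: [0.202, 0.602, 0.755, -0.164]
ft_force: [-0.6, 0.3, -0.5]
finger_gap: 0.353
grasp_force: 0.0
t 1.35 tcp outl mm [-117.9  669. ] z 245.7 F [-0.6  0.3 -0.5]
need tool mm [-343.3  118.4  251.8] turn deg [-0.1  0.2  0.3]
```

```bash
python3 -m creep '[[-0.3,-0.029,0.010,0.021,0,0,0],[-0.3,-0.029,0.010,0.021,0,0,0],[-0.3,-0.029,0.010,0.021,0,0,0],[-0.3,-0.029,0.010,0.021,0,0,0],[-0.3,-0.029,0.010,0.021,0,0,0],[-0.3,-0.029,0.010,0.021,0,0,0],[-0.3,-0.029,0.010,0.021,0,0,0],[-0.3,-0.029,0.010,0.021,0,0,0],[-0.3,-0.029,0.010,0.021,0,0,0],[-0.3,-0.029,0.010,0.021,0,0,0],[-0.3,-0.029,0.010,0.021,0,0,0],[-0.3,0,0,0,0,0,0]]'
python3 -c "
from h import *
need(.0015,.246,.06)"
```

```text
t: 2.85
tool_pos: [0.4614, 0.3092, 0.2111]
ee_rot: [0.202, 0.608, 0.751, -0.163]
ft_force: [-0.8, 0.7, 0.2]
finger_gap: 0.352
grasp_force: 0.0
t 2.85 tcp outl mm [ -5.9 268.6] z 211.1 F [-0.8  0.7  0.2]
need tool mm [ 56.1   7.5 142.1] turn deg [-0.2  0.  -0.5]
```

```bash
python3 -m creep '[[-0.3,0.011,0.0015,0.028,0,0,0],[-0.3,0.011,0.0015,0.028,0,0,0],[-0.3,0.011,0.0015,0.028,0,0,0],[-0.3,0.011,0.0015,0.028,0,0,0],[-0.3,0.011,0.0015,0.028,0,0,-0.5],[-0.3,0,0,0,0,0,0]]'
python3 - <<'E'
from h import *
need(.0015,.246,.046)
c=read_camera("scene"); cv2.imwrite("pics/s1.png",cv2.resize(c["color"][150:320,260:440],(720,600))[:600,:,::-1])
E
```

```text
t: 3.6
tool_pos: [0.4711, 0.2942, 0.06]
ee_rot: [0.201, 0.601, 0.756, -0.164]
ft_force: [0.9, -0.0, 0.1]
finger_gap: 0.349
grasp_force: 0.0
t 3.6 tcp outl mm [  0.4 251.9] z 60.0 F [ 0.9 -0.   0.1]
need tool mm [ 1.9  1.2 15. ] turn deg [-0.2  0.   0.5]
```

View pics/s1.png

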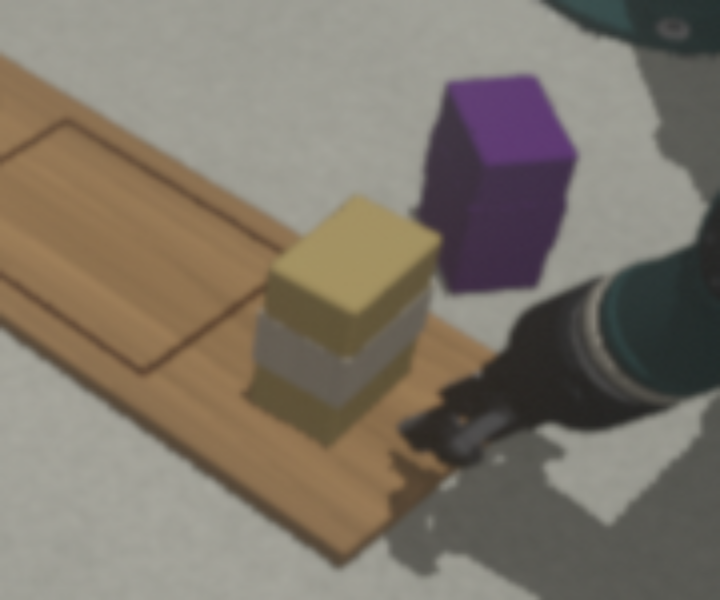

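The fingertips at (440,440) stand behind the loaf's foot at (335,430) with a clear gap, and the purple block at (510,180) is clear. Next I lower the tips in small steps while watching the force.

```bash
python3 -m creep '[[-0.3,0.003,0.001,0.0052,0,0,0.5],[-0.3,0.003,0,0.0052,0,0,0],[-0.3,0,0,0,0,0,0]]'
python3 -m creep '[[-0.3,0.001,0,0.0017,0,0,0],[-0.3,0,0,0,0,0,0]]'
python3 -m creep '[[-0.3,0.001,0,0.0017,0,0,0],[-0.3,0,0,0,0,0,0]]'
```

```text
t: 4.03
tool_pos: [0.4733, 0.2952, 0.049]
ee_rot: [0.202, 0.605, 0.753, -0.162]
ft_force: [-0.0, 0.0, 0.0]
finger_gap: 0.348
grasp_force: 0.0
t: 4.28
tool_pos: [0.4734, 0.295, 0.047]
ee_rot: [0.202, 0.605, 0.753, -0.162]
ft_force: [-0.7, -0.0, -0.1]
finger_gap: 0.351
grasp_force: 0.0
t: 4.53
tool_pos: [0.4733, 0.2949, 0.0449]
ee_rot: [0.202, 0.605, 0.753, -0.162]
ft_force: [-0.1, -0.2, -0.3]
finger_gap: 0.348
grasp_force: 0.0
```

```bash
python3 -m creep '[[-0.3,0.001,0,0.0017,0,0,0],[-0.3,-0.0052,0,0.003,0,0,0],[-0.3,-0.0052,0,0.003,0,0,0],[-0.3,-0.0052,0,0.003,0,0,0],[-0.3,-0.0052,0,0.003,0,0,0],[-0.3,-0.0052,0,0.003,0,0,0],[-0.3,-0.0052,0,0.003,0,0,0],[-0.3,0,0,0,0,0,0]]'
python3 - <<'E'
from h import *
need(.0015,.15,.043)
E
```

```text
t: 5.52
tool_pos: [0.4823, 0.262, 0.043]
ee_rot: [0.202, 0.604, 0.754, -0.16]
ft_force: [0.4, 3.9, 0.9]
finger_gap: 0.348
grasp_force: 1.9
t 5.525 tcp outl mm [  4.2 218. ] z 43.0 F [0.4 3.9 0.9]
need tool mm [-59.   -2.8  33.8] turn deg [ 0.2 -0.2 -0.1]
```

```bash
python3 -m creep '[[-0.3,-0.0052,0,0.003,0,0,0],[-0.3,-0.0052,0,0.003,0,0,0],[-0.3,-0.0052,0,0.003,0,0,0],[-0.3,-0.0052,0,0.003,0,0,0],[-0.3,-0.0052,0,0.003,0,0,0],[-0.3,0,0,0,0,0,0]]'
cat >> h.py <<'E'
def loaf(c):
    W=cloud(c); v=cv2.cvtColor(c["color"],cv2.COLOR_RGB2HSV); q=(W[...,:2]-O)@B
    m=(W[...,2]>.13)&(W[...,2]<.165)&(abs(q[...,0])<.08)&(q[...,1]<.26)&(v[...,1]>70)&(v[...,0]>15)&(v[...,0]<38)
    print("n",m.sum(),"z",np.median(W[m][:,2]).round(4),"loaf top in outline frame",mar(q[m]))
E
python3 - <<'E'
from h import *
need(.0015,.15,.043)
loaf(read_camera("top")); loaf(np.load("top0.npy",allow_pickle=True).item())
E
```

```text
t: 6.28
tool_pos: [0.4881, 0.2313, 0.043]
ee_rot: [0.202, 0.604, 0.754, -0.161]
ft_force: [1.4, 3.6, 0.0]
finger_gap: 0.353
grasp_force: 1.6
t 6.275 tcp outl mm [  3.2 186.8] z 43.0 F [1.4 3.6 0. ]
need tool mm [-31.9  -1.7  18.4] turn deg [ 0.  -0.1 -0.1]
n 1350 z 0.1482 loaf top in outline frame (((0.192626953125, 165.6271209716797), (79.51110076904297, 109.99345397949219), 0.15512551367282867), [[-39.70000076293945, 220.5], [-39.400001525878906, 110.5], [40.099998474121094, 110.69999694824219], [39.79999923706055, 220.6999969482422]])
n 1374 z 0.1482 loaf top in outline frame (((1.3998260498046875, 176.9527587890625), (79.71726989746094, 56.7176399230957), 4.286338806152344), [[-40.5, 202.3000030517578], [-36.20000076293945, 145.6999969482422], [43.29999923706055, 151.6999969482422], [39.0, 208.1999969482422]])
```

The loaf is now square to the outline (0.2°), upright, with its front face at 110.6 mm. It needs about 36 mm more.

```bash
python3 -m creep '[[-0.3,-0.0046,0,0.00265,0,0,0],[-0.3,-0.0046,0,0.00265,0,0,0],[-0.3,-0.0046,0,0.00265,0,0,0],[-0.3,-0.0046,0,0.00265,0,0,0],[-0.3,-0.0046,0,0.00265,0,0,0],[-0.3,-0.0046,0,0.00265,0,0,0],[-0.3,-0.0046,0,0.00265,0,0,0],[-0.3,0,0,0,0,0,0],[-0.3,0.009,0,-0.005,0,0,0],[-0.3,0.009,0,-0.005,0,0,0],[-0.3,0,0,0,0,0,0]]'
python3 - <<'E'
from h import *
need(.0015,.17,.13)
loaf(read_camera("top"))
E
```

```text
t: 7.7
tool_pos: [0.4908, 0.2154, 0.0425]
ee_rot: [0.202, 0.604, 0.754, -0.162]
ft_force: [-1.2, -0.4, 0.4]
finger_gap: 0.35
grasp_force: 0.0
t 7.7 tcp outl mm [  2.4 170.7] z 42.5 F [-1.2 -0.4  0.4]
need tool mm [-44.4  -1.  -75.4] turn deg [-0. -0.  0.]
n 1338 z 0.1482 loaf top in outline frame (((-0.4023780822753906, 147.36294555664062), (79.66826629638672, 148.03204345703125), 0.03908925876021385), [[-40.29999923706055, 221.39999389648438], [-40.20000076293945, 73.30000305175781], [39.5, 73.4000015258789], [39.400001525878906, 221.39999389648438]])
```

The front face is 73 mm from centre, 22 mm inside the line, and the loaf is upright and square. Now I raise the tips to about 105 mm above the foot and push.

```bash
python3 -m creep '[[-0.3,-0.0094,0,-0.0164,0,0,0],[-0.3,-0.0094,0,-0.0164,0,0,0],[-0.3,-0.0094,0,-0.0164,0,0,0],[-0.3,-0.0094,0,-0.0164,0,0,0],[-0.3,-0.0094,0,-0.0164,0,0,0],[-0.3,-0.0069,0,0.004,0,0,0],[-0.3,-0.0069,0,0.004,0,0,0],[-0.3,0,0,0,0,0,0]]'
python3 -m creep '[[-0.3,-0.0035,0,0.002,0,0,0],[-0.3,-0.0035,0,0.002,0,0,0],[-0.3,-0.0035,0,0.002,0,0,0],[-0.3,-0.0035,0,0.002,0,0,0],[-0.3,-0.0035,0,0.002,0,0,0],[-0.3,0,0,0,0,0,0]]'
python3 - <<'E'
from h import *
need(.0015,.1,.137)
c=read_camera("scene"); cv2.imwrite("pics/s2.png",cv2.resize(c["color"][140:310,230:410],(720,600))[...,::-1])
E
```

```text
t: 8.75
tool_pos: [0.4942, 0.1973, 0.1368]
ee_rot: [0.202, 0.605, 0.753, -0.163]
ft_force: [-1.2, -0.6, 0.4]
finger_gap: 0.35
grasp_force: 0.0
t: 9.5
tool_pos: [0.4992, 0.1787, 0.1375]
ee_rot: [0.202, 0.605, 0.753, -0.162]
ft_force: [0.3, 1.8, 1.1]
finger_gap: 0.35
grasp_force: 0.6
t 9.5 tcp outl mm [  2.6 133. ] z 137.5 F [0.3 1.8 1.1]
need tool mm [-28.4  -1.   16.9] turn deg [-0.1  0.  -0.1]
```

View pics/s2.png

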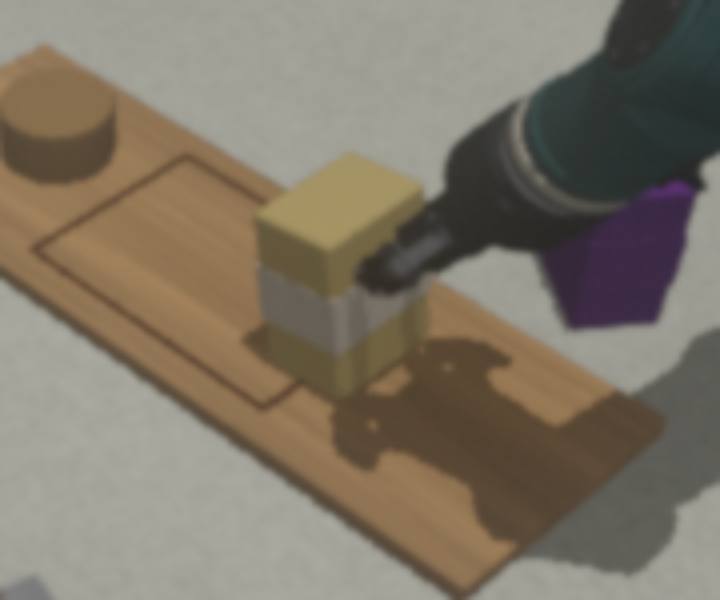

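The tips at (375,275) bear on the back face above the band. The foot's back edge at (345,395) looks about to lift. I'll check the lean numerically before continuing.

```bash
cat >> h.py <<'E'
def lean(c):
    W=cloud(c); v=cv2.cvtColor(c["color"],cv2.COLOR_RGB2HSV); q=(W[...,:2]-O)@B
    m=(W[...,2]>.10)&(abs(q[...,0])<.035)&(q[...,1]<.14)&(q[...,1]>-.1)&(v[...,1]>70)&(v[...,0]>15)&(v[...,0]<38)
    A=np.c_[q[m],np.ones(m.sum())]; s=np.linalg.lstsq(A,W[m][:,2],rcond=None)[0]
    th=np.arctan(s[1]); y=np.percentile(q[m][:,1],1); z=A[:,:][np.abs(q[m][:,1]-y)<.004]@s
    print("lean deg",np.degrees(th),"front top edge y",y,"z",z.mean(),"=> foot y",y+.13*np.sin(th))
E
python3 -c "
from h import *
lean(read_camera('top'))"
```

```text
lean deg -73.92619626850215 front top edge y -0.010151402647997831 z 0.49573946935891305 => foot y -0.13506916250833798
```

```bash
sed -i 's/m=(W\[...,2\]>.10)&/m=(W[...,2]>.12)\&(W[...,2]<.175)\&/' h.py
python3 -c "
from h import *
lean(read_camera('top'))"
```

```text
lean deg 7.119774315360403 front top edge y 0.05553185978627991 z 0.1476521469117783 => foot y 0.07164457326394966
```

It is leaning 7° with the foot still at 72 mm, so it is tipping and not sliding. I push on past 24° and then let it fall.

```bash
python3 -m creep '[[-0.3,-0.0035,0,0.002,0,0,0],[-0.3,-0.0035,0,0.002,0,0,0],[-0.3,-0.0035,0,0.002,0,0,0],[-0.3,-0.0035,0,0.002,0,0,0],[-0.3,-0.0035,0,0.002,0,0,0],[-0.3,-0.0035,0,0.002,0,0,0],[-0.3,-0.0035,0,0.002,0,0,0],[-0.3,-0.0035,0,0.002,0,0,0],[-0.3,-0.0035,0,0.002,0,0,0],[-0.3,0,0,0,0,0,0],[-0.3,0,0,0,0,0,0],[-0.3,0,0,0,0,0,0]]'
python3 - <<'E'
from h import *
need(.0015,.1,.137)
lean(read_camera('top'))
E
```

```text
t: 11.15
tool_pos: [0.5069, 0.1442, 0.1375]
ee_rot: [0.202, 0.604, 0.753, -0.162]
ft_force: [-0.1, 0.3, 0.4]
finger_gap: 0.35
grasp_force: 0.0
t 11.15 tcp outl mm [ 2.6 97.7] z 137.5 F [-0.1  0.3  0.4]
need tool mm [ 2.2 -1.1 -0.7] turn deg [-0.  -0.  -0.1]
lean deg 38.184235721631005 front top edge y 0.07841219343420072 z 0.13401344531465487 => foot y 0.15877717324851773
```

```bash
python3 -m creep '[[-0.3,0.014,0,-0.025,0,0,0],[-0.3,0.014,0,-0.025,0,0,0],[-0.3,0.014,0,-0.025,0,0,0],[-0.3,0.014,0,-0.025,0,0,0],[-0.3,0.014,0,-0.025,0,0,0],[-0.3,0.014,0,-0.025,0,0,0],[-0.3,0.014,0,-0.025,0,0,0],[-0.3,0.014,0,-0.025,0,0,0],[-0.3,0,0,0,0,0,0],[-0.3,0,0,0,0,0,0]]'
python3 - <<'E'
from h import *
need(.0015,.1,.137)
c=read_camera("top"); cv2.imwrite("pics/t3.png",cv2.resize(c["color"][...,::-1],(768,576)))
W=cloud(c); q=(W[...,:2]-O)@B; m=(W[...,2]>.065)&(W[...,2]<.085)&(abs(q[...,0])<.09)&(q[...,1]<.15)&(q[...,1]>-.11)
print(np.median(W[m][:,2]),mar(q[m]))
E
```

```text
t: 12.45
tool_pos: [0.4641, 0.3347, 0.2543]
ee_rot: [0.202, 0.605, 0.753, -0.163]
ft_force: [0.3, 0.2, -0.9]
finger_gap: 0.351
grasp_force: 0.0
t 12.45 tcp outl mm [  2.3 292.9] z 254.3 F [ 0.3  0.2 -0.9]
need tool mm [-1.081e+02 -1.000e-01  1.983e+02] turn deg [-0.1  0.1 -0.1]
0.0745782430497306 (((-0.5234947204589844, 7.139312744140625), (80.67398071289062, 129.98764038085938), 0.07141483575105667), [[-40.900001525878906, 72.0999984741211], [-40.79999923706055, -57.900001525878906], [39.900001525878906, -57.79999923706055], [39.70000076293945, 72.19999694824219]])
```

View pics/t3.png

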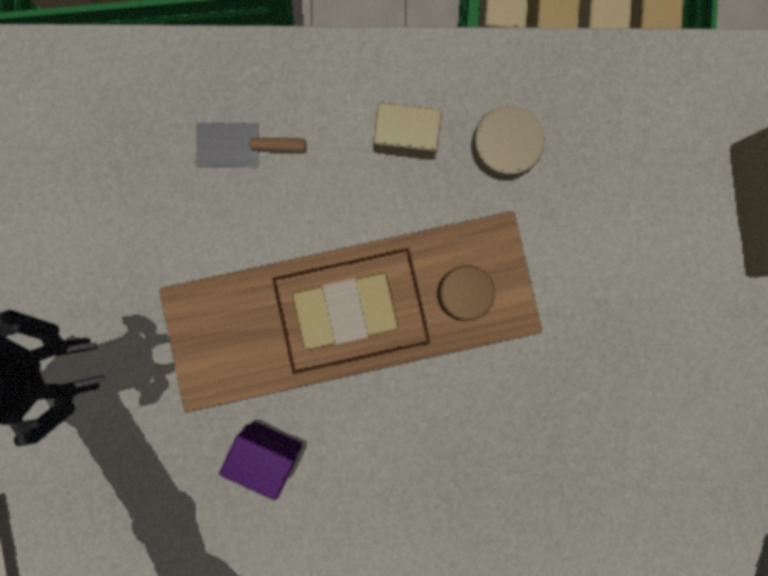

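The loaf lies flat and square at (345,311), wholly inside the outline. The other cheeses, the spatula and the purple block are where they were, and the gripper is clear.

```bash
python3 -c "
from station import hand_in
print(hand_in())"
```

```text
the job is handed in; nothing more can be done
None
```

The loaf was pushed upright over the line, tipped forwards, and now lies flat and square inside the outline with at least 20 mm to spare on every side; nothing else was moved, and the job is handed in at about 12.5 s.

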